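# Reload the reagent-kit mixer

### The job

Switch the mixer off at its toggle, take the finished carton or cartons out from under the hold-down arms and lay them flat, right way up, in the blue tray; slide each fresh carton waiting on the left under a hold-down arm of its own, fully home against the back stop so that the sprung arm bears on it. When all are loaded, flip the toggle on again until it snaps over. Leave the other things on the worktop where they are.

Things in the scene. Friction and masses are not known exactly. Their poses are not given: they have to be found in the camera images.
- mixer: green bench mixer, fixed: bed 262 mm wide (y), from x = -70 to +120 mm, its top (cartons lie here) 12 mm above the worktop; three parallel bays 80 mm apart, left, middle, right. Origin on the worktop below point bay1; +x is the direction in which cartons slide in (away from the robot), +y left. At its left end a grey control housing, 50 mm (x) by 56 mm, 40 mm high, centred at x = -35, y = 159 mm
- power (a joint): power toggle on top of the control housing: steel bat, 9 mm thick, with a black ball, pivoting about the mixer's x at mixer x = -35, y = 159, z = 42 mm. 0 rad = off (leans 0.45 rad to the mixer's +y, left, away from the bays, red dot), 0.9 = on (leans 0.45 rad to -y, green dot). Snap-over: from upright (0.45) it springs to the nearer end; under 2 N at the ball flips it
- power_tip (a point): centre of the toggle's 16 mm ball, 43 mm from the pivot; about 81 mm above the worktop at either end. (Room: a wall shelf begins at world x = 0.64, its underside 0.50 m above the worktop; a bucket 0.26 m high stands at x = 0.68 to 0.89, y = -0.17 to 0.06)
- bay0 (a point): left bay: where the centre of the underside of a fully home carton lies, on the bed; axes as the mixer's. Long side along x. Seen from this point: back stop face at x = 43.5 mm, 18 mm high; side guides 14 mm high, 47 mm apart, from x = 7 to 47 mm, flaring to about 57 mm apart at x = -5 mm; open at the sides in front of that (x < -6 mm)
- clamp0 (a joint): sprung hold-down arm of bay0, 24 mm wide, hinged at mixer x = 90, z = 49 mm. 0 = down: round foot at x = 30 mm, 34 mm above the worktop (8 mm below a carton's top); from it a ramp rises forward at 28 degrees to x = -2 mm, z = 55 mm, so a carton slid in lifts it. About 0.13 rad bearing on a carton; grows as lifted, limit 0.9. Presses with about 4 N; sliding in takes up to 15 N
- bay1 (a point): middle bay: where the centre of the underside of a fully home carton lies, on the bed; axes as the mixer's. Long side along x. Seen from this point: back stop face at x = 43.5 mm, 18 mm high; side guides 14 mm high, 47 mm apart, from x = 7 to 47 mm, flaring to about 57 mm apart at x = -5 mm; open at the sides in front of that (x < -6 mm)
- clamp1 (a joint): sprung hold-down arm of bay1, 24 mm wide, hinged at mixer x = 90, z = 49 mm. 0 = down: round foot at x = 30 mm, 34 mm above the worktop (8 mm below a carton's top); from it a ramp rises forward at 28 degrees to x = -2 mm, z = 55 mm, so a carton slid in lifts it. About 0.13 rad bearing on a carton; grows as lifted, limit 0.9. Presses with about 4 N; sliding in takes up to 15 N
- bay2 (a point): right bay: where the centre of the underside of a fully home carton lies, on the bed; axes as the mixer's. Long side along x. Seen from this point: back stop face at x = 43.5 mm, 18 mm high; side guides 14 mm high, 47 mm apart, from x = 7 to 47 mm, flaring to about 57 mm apart at x = -5 mm; open at the sides in front of that (x < -6 mm)
- clamp2 (a joint): sprung hold-down arm of bay2, 24 mm wide, hinged at mixer x = 90, z = 49 mm. 0 = down: round foot at x = 30 mm, 34 mm above the worktop (8 mm below a carton's top); from it a ramp rises forward at 28 degrees to x = -2 mm, z = 55 mm, so a carton slid in lifts it. About 0.13 rad bearing on a carton; grows as lifted, limit 0.9. Presses with about 4 N; sliding in takes up to 15 N
- tray: shallow blue tray, fixed, 115 mm (x) by 150 mm (y), room for two cartons side by side, floor 4 mm above the worktop, lip 4 mm thick, 9 mm high; in front of the mixer. Origin at the centre of its underside
- mixed0: small white reagent carton with a green stripe, 40 mm (its x) by 85 mm (its y) by 30 mm high, about 60 g; origin at the centre of its underside, z up. Finished (already mixed) carton that lies in a bay under its arm at the start; one or two of mixed0, mixed1, mixed2 are present
- mixed1: small white reagent carton with a green stripe, 40 mm (its x) by 85 mm (its y) by 30 mm high, about 60 g; origin at the centre of its underside, z up. Finished (already mixed) carton that lies in a bay under its arm at the start; one or two of mixed0, mixed1, mixed2 are present
- mixed2: small white reagent carton with a green stripe, 40 mm (its x) by 85 mm (its y) by 30 mm high, about 60 g; origin at the centre of its underside, z up. Finished (already mixed) carton that lies in a bay under its arm at the start; one or two of mixed0, mixed1, mixed2 are present
- kit_a: small white reagent carton with a green stripe, 40 mm (its x) by 85 mm (its y) by 30 mm high, about 60 g; origin at the centre of its underside, z up. Fresh carton, waiting on the worktop to the robot's left, long side ahead, between the desk phone (x under 0.46) and the grey card station (63 mm high, y under 0.265); two or three of kit_a, kit_b, kit_c are present
- kit_b: small white reagent carton with a green stripe, 40 mm (its x) by 85 mm (its y) by 30 mm high, about 60 g; origin at the centre of its underside, z up. Fresh carton, waiting on the worktop to the robot's left, long side ahead, between the desk phone (x under 0.46) and the grey card station (63 mm high, y under 0.265); two or three of kit_a, kit_b, kit_c are present
- kit_c: small white reagent carton with a green stripe, 40 mm (its x) by 85 mm (its y) by 30 mm high, about 60 g; origin at the centre of its underside, z up. Fresh carton, waiting on the worktop to the robot's left, long side ahead, between the desk phone (x under 0.46) and the grey card station (63 mm high, y under 0.265); two or three of kit_a, kit_b, kit_c are present
- stain_bottle: bystander: yellow bottle with a white cap, 40 mm wide, 85 mm high; origin under its centre
- dropper_bottle: bystander: brown dropper bottle, 33 mm wide, 102 mm high; origin under its centre
- enzyme_bottle: bystander: white bottle with a purple cap, 34 mm wide, 70 mm high; origin under its centre

How it is judged (in metres and radians):
On the way, in this order (a step that is already met when the one before it is completed fails the run):
1. the power toggle is off (value of joint power below 0.1 rad), for 0.2 s.
2. with the toggle off, every finished carton lies in the tray and every fresh carton is home in a bay with the arm bearing on it (value of joint power below 0.1 rad and horizontal distance between each of mixed0, mixed1, mixed2 and tray below 0.06 m and z of each of mixed0, mixed1, mixed2 in the frame of tray below 0.008 m and angle between each of mixed0, mixed1, mixed2's own z axis and vertical below 0.1 rad and ((horizontal distance between kit_a and bay0 below 0.01 m and z of kit_a in the frame of bay0 below 0.006 m and angle between the y axis of kit_a and the x axis of mixer, either way round below 0.12 rad and angle between kit_a's own z axis and vertical below 0.1 rad and value of joint clamp0 between 0.08 and 0.25 rad) or (horizontal distance between kit_a and bay1 below 0.01 m and z of kit_a in the frame of bay1 below 0.006 m and angle between the y axis of kit_a and the x axis of mixer, either way round below 0.12 rad and angle between kit_a's own z axis and vertical below 0.1 rad and value of joint clamp1 between 0.08 and 0.25 rad) or (horizontal distance between kit_a and bay2 below 0.01 m and z of kit_a in the frame of bay2 below 0.006 m and angle between the y axis of kit_a and the x axis of mixer, either way round below 0.12 rad and angle between kit_a's own z axis and vertical below 0.1 rad and value of joint clamp2 between 0.08 and 0.25 rad)) and ((horizontal distance between kit_b and bay0 below 0.01 m and z of kit_b in the frame of bay0 below 0.006 m and angle between the y axis of kit_b and the x axis of mixer, either way round below 0.12 rad and angle between kit_b's own z axis and vertical below 0.1 rad and value of joint clamp0 between 0.08 and 0.25 rad) or (horizontal distance between kit_b and bay1 below 0.01 m and z of kit_b in the frame of bay1 below 0.006 m and angle between the y axis of kit_b and the x axis of mixer, either way round below 0.12 rad and angle between kit_b's own z axis and vertical below 0.1 rad and value of joint clamp1 between 0.08 and 0.25 rad) or (horizontal distance between kit_b and bay2 below 0.01 m and z of kit_b in the frame of bay2 below 0.006 m and angle between the y axis of kit_b and the x axis of mixer, either way round below 0.12 rad and angle between kit_b's own z axis and vertical below 0.1 rad and value of joint clamp2 between 0.08 and 0.25 rad)) and ((horizontal distance between kit_c and bay0 below 0.01 m and z of kit_c in the frame of bay0 below 0.006 m and angle between the y axis of kit_c and the x axis of mixer, either way round below 0.12 rad and angle between kit_c's own z axis and vertical below 0.1 rad and value of joint clamp0 between 0.08 and 0.25 rad) or (horizontal distance between kit_c and bay1 below 0.01 m and z of kit_c in the frame of bay1 below 0.006 m and angle between the y axis of kit_c and the x axis of mixer, either way round below 0.12 rad and angle between kit_c's own z axis and vertical below 0.1 rad and value of joint clamp1 between 0.08 and 0.25 rad) or (horizontal distance between kit_c and bay2 below 0.01 m and z of kit_c in the frame of bay2 below 0.006 m and angle between the y axis of kit_c and the x axis of mixer, either way round below 0.12 rad and angle between kit_c's own z axis and vertical below 0.1 rad and value of joint clamp2 between 0.08 and 0.25 rad))), for 0.2 s.
3. the power toggle is on (value of joint power above 0.8 rad), for 0.2 s.
At the end, for the whole second after the job is handed in: Toggle on (over 0.8 rad); finished cartons flat on the tray's floor; every fresh carton upright in a bay, centre within 10 mm of the bay's point, within 0.12 rad of the sliding direction, its arm at 0.08 to 0.25 rad, bearing on it; all at rest (value of joint power above 0.8 rad and horizontal distance between each of mixed0, mixed1, mixed2 and tray below 0.06 m and z of each of mixed0, mixed1, mixed2 in the frame of tray below 0.008 m and angle between each of mixed0, mixed1, mixed2's own z axis and vertical below 0.1 rad and ((horizontal distance between kit_a and bay0 below 0.01 m and z of kit_a in the frame of bay0 below 0.006 m and angle between the y axis of kit_a and the x axis of mixer, either way round below 0.12 rad and angle between kit_a's own z axis and vertical below 0.1 rad and value of joint clamp0 between 0.08 and 0.25 rad) or (horizontal distance between kit_a and bay1 below 0.01 m and z of kit_a in the frame of bay1 below 0.006 m and angle between the y axis of kit_a and the x axis of mixer, either way round below 0.12 rad and angle between kit_a's own z axis and vertical below 0.1 rad and value of joint clamp1 between 0.08 and 0.25 rad) or (horizontal distance between kit_a and bay2 below 0.01 m and z of kit_a in the frame of bay2 below 0.006 m and angle between the y axis of kit_a and the x axis of mixer, either way round below 0.12 rad and angle between kit_a's own z axis and vertical below 0.1 rad and value of joint clamp2 between 0.08 and 0.25 rad)) and ((horizontal distance between kit_b and bay0 below 0.01 m and z of kit_b in the frame of bay0 below 0.006 m and angle between the y axis of kit_b and the x axis of mixer, either way round below 0.12 rad and angle between kit_b's own z axis and vertical below 0.1 rad and value of joint clamp0 between 0.08 and 0.25 rad) or (horizontal distance between kit_b and bay1 below 0.01 m and z of kit_b in the frame of bay1 below 0.006 m and angle between the y axis of kit_b and the x axis of mixer, either way round below 0.12 rad and angle between kit_b's own z axis and vertical below 0.1 rad and value of joint clamp1 between 0.08 and 0.25 rad) or (horizontal distance between kit_b and bay2 below 0.01 m and z of kit_b in the frame of bay2 below 0.006 m and angle between the y axis of kit_b and the x axis of mixer, either way round below 0.12 rad and angle between kit_b's own z axis and vertical below 0.1 rad and value of joint clamp2 between 0.08 and 0.25 rad)) and ((horizontal distance between kit_c and bay0 below 0.01 m and z of kit_c in the frame of bay0 below 0.006 m and angle between the y axis of kit_c and the x axis of mixer, either way round below 0.12 rad and angle between kit_c's own z axis and vertical below 0.1 rad and value of joint clamp0 between 0.08 and 0.25 rad) or (horizontal distance between kit_c and bay1 below 0.01 m and z of kit_c in the frame of bay1 below 0.006 m and angle between the y axis of kit_c and the x axis of mixer, either way round below 0.12 rad and angle between kit_c's own z axis and vertical below 0.1 rad and value of joint clamp1 between 0.08 and 0.25 rad) or (horizontal distance between kit_c and bay2 below 0.01 m and z of kit_c in the frame of bay2 below 0.006 m and angle between the y axis of kit_c and the x axis of mixer, either way round below 0.12 rad and angle between kit_c's own z axis and vertical below 0.1 rad and value of joint clamp2 between 0.08 and 0.25 rad)) and linear speed of each of kit_a, kit_b, kit_c, mixed0, mixed1, mixed2 below 0.02 m/s); the robot touches nothing.
It fails at once if the stain bottle is moved more than 30 mm or tipped over (distance of stain_bottle from where it was at the start of the episode above 0.03 m or angle between stain_bottle's own z axis and vertical above 0.6 rad).
It fails at once if the dropper bottle is moved more than 30 mm or tipped over (distance of dropper_bottle from where it was at the start of the episode above 0.03 m or angle between dropper_bottle's own z axis and vertical above 0.6 rad).
It fails at once if the enzyme bottle is moved more than 30 mm or tipped over (distance of enzyme_bottle from where it was at the start of the episode above 0.03 m or angle between enzyme_bottle's own z axis and vertical above 0.6 rad).
Of mixed0, mixed1, mixed2 only 1 to 2 are there at a start; the rules pass over those that are not, and their reading is None.
Of kit_a, kit_b, kit_c only 2 to 3 are there at a start; the rules pass over those that are not, and their reading is None.
At some moment in a run one of kit_a, kit_b, kit_c may be knocked a few centimetres aside while the robot is not near it.
It also fails if it takes over 210 s, if anything falls off the work surface, if the arm or the gripper's body presses on something with over 40 N, if the wrist force passes 120 N, or if a joint passes its speed limit or range.

### The arm

A 6-joint arm with a two-finger parallel gripper is mounted at the origin on a cart in front of the work surface, level with it; the furniture and walls round the work are solid. World frame = base frame: x ahead of the robot, y to its left, z up, the work surface at z = 0. Lengths are in mm, angles in rad, forces in N, time in s.
With the tool pointing down it reaches from about 350 to 975 mm from the base axis. Payload 7.1 kg.
Tool frame: the origin (TCP) lies between the finger pads; the fingertips stand 19 mm ahead of it and the grasp point (between the pads) is the TCP (ctrl.tcp_to_tips is the distance from the TCP to the fingertips, in mm); z points along the fingers, y is the line along which they close (so a half turn about z gives the same grasp; the last joint's range is limited). The gripper opens to 88 mm and grips with 3 to 60 N. Pads are 20 mm wide; open, the fingers measure 115 mm over their backs; the gripper's body (75 mm by 178 mm) begins 61 mm behind the grasp point.
Start: joints at [-1.285, 0.423, 1.63, -0, 1.089, -0.019], TCP at [187.582, -596.169, 207.175] pointing down, gripper open.
Joint ranges: [-3, 3], [-0.9, 2.11], [0.09, 2.58], [-1.31, 4.45], [0.11, 2.69], [-2.54, 2.54]. Speed limits (rad/s): [2.39, 2.39, 3.01, 3.14, 3.14, 3.14].

### API

Orientations are given as a rotation vector (axis times angle).
In Python, from workcell import status, optics, ctrl gives the robot as it stands. The module is installed in compiled form; this text tells all that it offers.
- The arm moves only by the shell command python3 -m inch 'ROWS'. ROWS is JSON, a list that holds one entry, the list of rows, each a list of 7 numbers: the shift along the tool's x, y, z in mm, then the turn, a rotation vector about the tool's x, y, z in rad, then the opening in per cent of the stroke, from 0 (shut) to 100 (fully open). A call has 1 to 20 rows; each row is the pose to reach, as a shift and turn from the pose commanded when the call began, along the tool's axes at that moment; what a row does not reach only later rows make up. A row lasts 1/10 s, in which the tool goes at most 50 mm and 8.59 degrees, less where a joint would pass 70% of its speed; a pose out of reach is approached as far as the arm can. A call with a gripper value outside its range is refused whole. The fingers move at their own pace and stop on an object; the grip force is fixed at half the most. Time passes only in rows, so rows that repeat a pose let the fingers close. It gives the time, the measured TCP pose, the force, the opening and the grip force at its end, in the units of the state.
- status.get_obs(): the state, without advancing time (a new reading comes with each control period).
- optics.get_image(name): name is "scene" or "top" or "wrist"; returns a dict with "frame" (384x512x3 uint8, red, green, blue), "fx", "fy", "cx", "cy" (pixels), "k1" (the pictures are not rectified: a ray, as slopes to the right and down, at radius r is drawn at 1 + k1 r^2 times it, then the intrinsics apply), "rvec" (rotation vector, rad) and "tvec" (3), from world to camera coordinates, as OpenCV has them; the wrist camera has in their place "hand_eye" (4x4, takes a point from camera to tool coordinates, whose origin is the TCP and whose axes are the flange's). Camera axes: x right, y down, z forward; pixel columns grow to the right and rows downward; lengths in mm; the calibration is good to about 2 mm. A picture is of the moment at which its call begins: read the wrist's pose just before it. There is no depth.
- ctrl.close_job(): hands the job in; it is judged then, once.
The state is a dict: "t": time; "qpos": joint angles; "qvel": joint speeds; "joint_torque": joint torques, N m; "ee_pos": TCP position; "orientation": TCP orientation; "ft_force": force on the tool from outside, world axes, zero at the start; "moment": the same for the moment, N m; "width": finger opening in mm; "grasp_force": force on a finger pad.
Only numpy, scipy, OpenCV 4.12 (cv2) and the standard library are available. Lean on these libraries where they do the work, as an engineer would, in place of code of your own. Each camera call takes 0.05 s, during which the arm holds its last target. There are 200 camera calls.

## Working session

There is one attempt and no reset: what is moved stays moved. The work goes in short steps, Python scripts to look and compute and a shell command to move; the robot and the scene stay as the last step left them, time stands still between calls to the robot, and variables do not carry over. Pictures are saved under pics/ and viewed, at most 14 in all, crops included, and the job is handed in when it is done.

```bash
mkdir -p pics
cat > h.py <<'E'
import numpy as np, cv2
from scipy.spatial.transform import Rotation as R
from workcell import status, optics, ctrl
def snap(name, f=None):
    o=status.get_obs(); c=optics.get_image(name)
    if name=="wrist":
        T=np.eye(4); T[:3,:3]=R.from_rotvec(o["orientation"]).as_matrix(); T[:3,3]=o["ee_pos"]
        T=T@np.array(c["hand_eye"]); c["Rwc"]=T[:3,:3]; c["o"]=T[:3,3]
    else:
        Rm=R.from_rotvec(np.ravel(c["rvec"])).as_matrix(); c["Rwc"]=Rm.T; c["o"]=-Rm.T@np.ravel(c["tvec"])
    if f: cv2.imwrite("pics/"+f,cv2.cvtColor(c["frame"],cv2.COLOR_RGB2BGR))
    return c
def ray(c,u,v):
    K=np.array([[c["fx"],0,c["cx"]],[0,c["fy"],c["cy"]],[0,0,1]],float)
    p=cv2.undistortPoints(np.array([[[u,v]]],float),K,np.array([c["k1"],0,0,0],float))[0,0]
    return c["Rwc"]@np.array([p[0],p[1],1])
def pt(c,u,v,z):
    d=ray(c,u,v); return c["o"]+d*(z-c["o"][2])/d[2]
def proj(c,P):
    q=c["Rwc"].T@(np.array(P,float)-c["o"]); s=q[:2]/q[2]; s=s*(1+c["k1"]*(s@s))
    return np.array([c["fx"]*s[0]+c["cx"],c["fy"]*s[1]+c["cy"]])
E
python3 - <<'E'
from h import *
import pickle
for n in("scene","top","wrist"):
    c=snap(n,n+"0.png"); pickle.dump(c,open(n+"0.pkl","wb")); print(n,c["o"].round(0),c["fx"],c["k1"],c["Rwc"].round(2).tolist())
o=status.get_obs();print(o["t"],o["width"],o["orientation"],ctrl.tcp_to_tips)
E
```

```text
scene [-584. -905. 1130.] 417.61508796884334 -0.15405336382207355 [[0.64, -0.47, 0.61], [-0.77, -0.38, 0.51], [-0.0, -0.8, -0.6]]
top [ 245.  -12. 1403.] 374.48994896991263 -0.028282481596480093 [[0.01, -0.98, 0.17], [-1.0, -0.01, 0.0], [0.0, -0.17, -0.98]]
wrist [ 256. -574.  384.] 310.2585036211962 0.0010659913101642132 [[0.3, -0.92, -0.25], [-0.95, -0.29, -0.08], [-0.0, 0.26, -0.97]]
0.15 87.77072281398056 [-3.10399486e+00 -4.76730011e-01  2.97944401e-04] 19.0
```

View pics/top0.png

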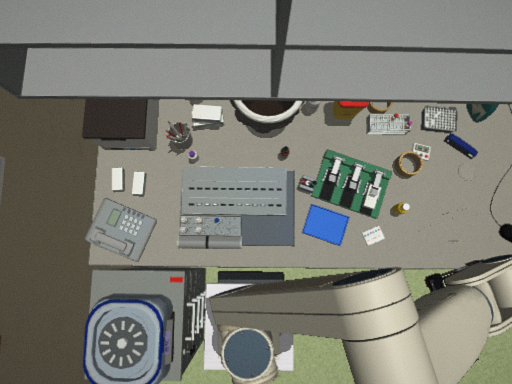

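View pics/scene0.png

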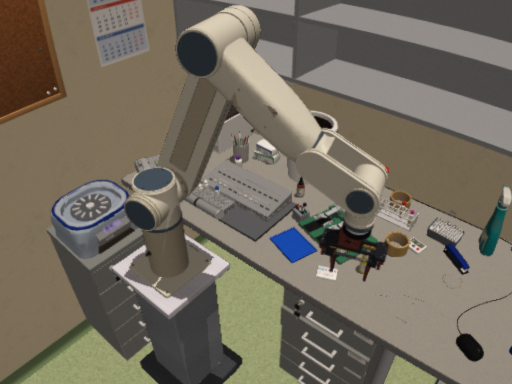

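The top view shows the mixer at about (350,183), the tray at (326,225), the toggle housing at (306,185) and fresh cartons at (117,180) and (138,183). I'll enlarge the mixer region.

Run:
```python
from h import *
import pickle
c=pickle.load(open("top0.pkl","rb")); f=cv2.cvtColor(c["frame"],cv2.COLOR_RGB2BGR)
a=cv2.resize(f[130:260,270:430],(800,650),interpolation=cv2.INTER_CUBIC)[:600]
cv2.imwrite("pics/crop1.png",a)
h=cv2.cvtColor(c["frame"],cv2.COLOR_RGB2HSV)
def rect(m,z,name,mina=30):
    m=cv2.morphologyEx(m.astype(np.uint8),cv2.MORPH_OPEN,np.ones((2,2)))
    for k in cv2.findContours(m,cv2.RETR_EXTERNAL,cv2.CHAIN_APPROX_NONE)[0]:
        if cv2.contourArea(k)<mina: continue
        w=np.array([pt(c,*p[0],z)[:2] for p in k],np.float32)
        r=cv2.minAreaRect(w); print(name,k.reshape(-1,2).mean(0).round(),np.round(r[0],0),np.round(r[1],0),round(r[2],1))
v,u=np.mgrid[:384,:512]
rect((h[...,0]>110)&(h[...,0]<128)&(h[...,1]>180)&(h[...,2]>100)&(u>280)&(u<370)&(v>190)&(v<260),13,"tray")
rect((h[...,0]>50)&(h[...,0]<90)&(h[...,1]>100)&(u>290)&(u<400)&(v>130)&(v<240),12,"mixer")
rect((h[...,2]>190)&(h[...,1]<50)&(u>80)&(u<160)&(v>150)&(v<200),30,"kit")
rect((h[...,2]>190)&(h[...,1]<50)&(u>310)&(u<400)&(v>150)&(v<220),42,"mixed",15)
for n,z in (((403,208),60),((193,155),60),((285,151),80)): print(n,pt(c,*n,z).round())
```

```text
mixer [354. 181.] [ 521. -385.] [260. 190.] 71.0
kit [139. 184.] [511. 420.] [39. 82.] 87.5
kit [117. 179.] [526. 501.] [83. 34.] 4.2
mixed [374. 199.] [ 468. -452.] [37. 85.] 67.9
mixed [378. 181.] [ 527. -473.] [17. 52.] 75.2
mixed [357. 174.] [ 553. -396.] [16. 54.] 70.0
mixed [337. 167.] [ 578. -320.] [16. 53.] 70.6
(403, 208) [ 425. -553.   60.]
(193, 155) [615. 216.  60.]
(285, 151) [ 628. -123.   80.]
```

View pics/crop1.png

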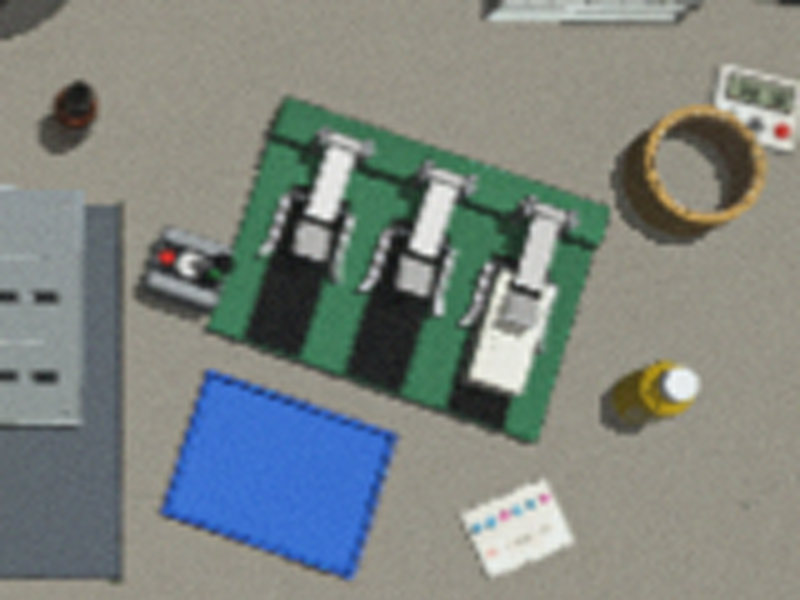

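The crop shows a single finished carton in the right bay at (510,330). The left and middle bays are empty. The toggle at (215,265) leans towards the green dot, so it is on. Two fresh cartons are waiting. I'll move above the mixer and measure from closer.

```bash
python3 -m inch '[[[150,-57,-53,0,0,0.3,100],[290,-114,-53,0,0,0.637,100],[290,-114,-53,0,0,0.637,100],[290,-114,-53,0,0,0.637,100],[290,-114,-53,0,0,0.637,0],[290,-114,-53,0,0,0.637,0],[290,-114,-53,0,0,0.637,0],[290,-114,-53,0,0,0.637,0],[290,-114,-53,0,0,0.637,0],[290,-114,-53,0,0,0.637,0],[290,-114,-53,0,0,0.637,0]]]'
cat >> h.py <<'E'
def rects(c,m,z,name,mina=100):
    m=cv2.morphologyEx(m.astype(np.uint8),cv2.MORPH_OPEN,np.ones((3,3))); out=[]
    for k in cv2.findContours(m,cv2.RETR_EXTERNAL,cv2.CHAIN_APPROX_NONE)[0]:
        if cv2.contourArea(k)<mina: continue
        w=np.array([pt(c,*p[0],z)[:2] for p in k],np.float32)
        r=cv2.minAreaRect(w); print(name,k.reshape(-1,2).mean(0).round(),np.round(r[0],1),np.round(r[1],1),round(r[2],1)); out.append(r)
    return out
E
python3 - <<'E'
from h import *
c=snap("wrist","w1.png")
import pickle; pickle.dump(c,open("w1.pkl","wb"))
h=cv2.cvtColor(c["frame"],cv2.COLOR_RGB2HSV); H,S,V=[h[...,i].astype(int) for i in range(3)]
rects(c,(H>100)&(H<128)&(S>120)&(V>100),13,"tray",500)
g=(H>50)&(H<90)&(S>80)
rects(c,g,12,"mixer",300)
print(status.get_obs()["ee_pos"], status.get_obs()["orientation"], status.get_obs()["width"])
E
```

```text
t: 1.25
ee_pos: [428.9, -401.2, 259.8]
orientation: [-3.098, 0.522, 0.001]
ft_force: [0.5, -0.6, -0.1]
width: 35.3
grasp_force: 0.0
tray [193. 221.] [ 371.9 -284.1] [147.4 111.9] 70.9
mixer [213.  83.] [ 527.8 -381.3] [266.1 189.6] 70.9
[ 428.94768389 -401.16644291  259.86249338] [-3.09765192e+00  5.22100504e-01  9.06249407e-04] 31.331427052187873
```

View pics/w1.png

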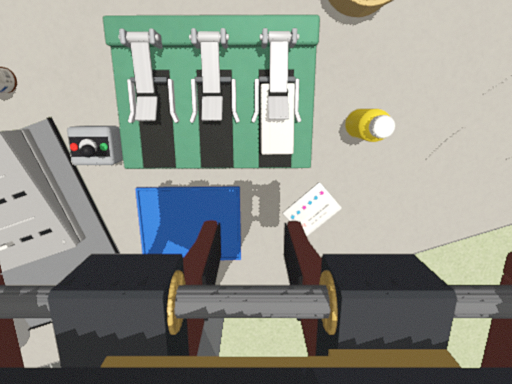

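Mixer bed corners are at pixels (125,169) and (311,168), the carton at (277,120) and the toggle ball near (88,148).

Run:
```python
from h import *
import pickle
c=pickle.load(open("w1.pkl","rb"))
h=cv2.cvtColor(c["frame"],cv2.COLOR_RGB2HSV); H,S,V=[h[...,i].astype(int) for i in range(3)]
g=(H>50)&(H<90)&(S>80)
# front edge of bed: lowest green pixel per column
P=[]
for u in range(135,305,3):
    v=np.where(g[100:200,u])[0]
    if len(v): P.append(pt(c,u,100+v.max()+.5,12)[:2])
P=np.array(P); vx,vy,x0,y0=cv2.fitLine(P.astype(np.float32),cv2.DIST_HUBER,0,.1,.01).ravel()
print("front edge dir",np.degrees(np.arctan2(vy,vx)))
d=np.array([vx,vy]); d=d if d[1]>0 else -d; n=np.array([d[1],-d[0]]); 
# side edges near front rows
L=[];Rr=[]
for v in range(135,165,3):
    u=np.where(g[v,100:340])[0]+100
    L.append(pt(c,u.min()-.5,v,12)[:2]);Rr.append(pt(c,u.max()+.5,v,12)[:2])
L=np.array(L)@d;Rr=np.array(Rr)@d; p0=np.array([x0,y0])
print("width",np.median(L)-np.median(Rr))
yc=(np.median(L)+np.median(Rr))/2
org=d*yc+n*(p0@n+70); yaw=np.arctan2(n[1],n[0]); print("origin",org,"yaw",np.degrees(yaw))
def W(x,y,z): return np.r_[org+n*x+d*y,z]
for nm,q in dict(on=(-35,140.3,81),off=(-35,177.7,81),redspot=(-35,178,40),cartonF=(-42.5,-80,42),housing=(-35,159,40),foot0=(30,80,36)).items(): print(nm,proj(c,W(*q)).round())
w=(S<40)&(V>225)
for r in rects(c,w,42,"white",150): print(((np.array(r[0])-org)@n,(np.array(r[0])-org)@d))
pickle.dump((org,yaw),open("mix.pkl","wb"))
x,y=c["frame"],None
cv2.imwrite("pics/tog.png",cv2.resize(cv2.cvtColor(c["frame"][110:180,50:140],cv2.COLOR_RGB2BGR),None,fx=6,fy=6,interpolation=cv2.INTER_CUBIC))
t=pickle.load(open("top0.pkl","rb"))
for q in [(-70,131,12),(-70,-131,12)]: print("top reproj",proj(t,W(*q)).round(1))
```

```text
front edge dir 70.88614
width 259.3183011164742
origin [ 503.25128111 -374.36916869] yaw -19.113863
on [ 87. 149.]
off [ 54. 149.]
redspot [ 74. 145.]
cartonF [276. 151.]
housing [ 89. 145.]
foot0 [147.  91.]
white [311. 210.] [ 344.9 -456.8] [48.  63.9] 23.1
white [384. 126.] [ 422.5 -572.9] [25.5 25.7] 70.9
white [146. 108.] [ 539.2 -300.7] [22.2 25.6] 66.2
white [212. 108.] [ 513.3 -377. ] [21.1 25.5] 69.3
white [142.  67.] [ 583.4 -315.5] [18.1 53.9] 72.7
white [278. 101.] [ 495.1 -457. ] [ 38.9 130. ] 71.4
white [210.  67.] [ 557.4 -392.4] [18.4 54.6] 71.6
(np.float64(-122.5918040081897), np.float64(-129.70857346701072))
(np.float64(-11.27045360693502), np.float64(-214.02594993550596))
(np.float64(9.808228385105382), np.float64(81.36565428257214))
(np.float64(10.407757408931491), np.float64(0.8048950090398214))
(np.float64(56.468952463988884), np.float64(81.84659934797324))
(np.float64(19.324798172976433), np.float64(-80.74596591551821))
(np.float64(57.03029639533632), np.float64(0.6819377158118652))
top reproj [311.3 194.4]
top reproj [377.8 217.7]
```

View pics/tog.png

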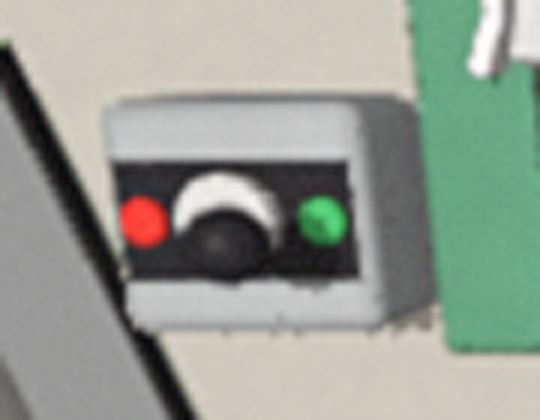

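The reprojection confirms the mixer pose, since the ball is seen at (87,149.7) and "on" predicts (87,149). Next I switch the toggle off by pushing towards +y, which is tool -y.

```bash
python3 -m inch '[[[26,-40,60,0,0,0,0],[26,-80,60,0,0,0,0],[26,-120,60,0,0,0,0],[26,-163,80,0,0,0,0],[26,-163,110,0,0,0,0],[26,-163,140,0,0,0,0],[26,-163,171,0,0,0,0],[26,-163,171,0,0,0,0],[26,-170,171,0,0,0,0],[26,-178,171,0,0,0,0],[26,-185,171,0,0,0,0],[26,-192,171,0,0,0,0],[26,-198,171,0,0,0,0],[26,-198,171,0,0,0,0],[26,-180,171,0,0,0,0],[26,-163,171,0,0,0,0],[26,-163,130,0,0,0,0],[26,-163,80,0,0,0,0],[26,-140,50,0,0,0,0],[26,-140,50,0,0,0,0]]]'
python3 - <<'E'
from h import *
import pickle
c=snap("wrist","w2.png")
o=status.get_obs();print(o["ee_pos"],o["orientation"])
org,yaw=pickle.load(open("mix.pkl","rb")); n=np.array([np.cos(yaw),np.sin(yaw)]); d=np.array([-n[1],n[0]])
W=lambda x,y,z: np.r_[org+n*x+d*y,z]
for nm,q in dict(on=(-35,140.3,81),off=(-35,177.7,81),c1=(-70,131,12)).items(): print(nm,proj(c,W(*q)).round(1))
E
```

```text
t: 3.3
ee_pos: [502.2, -280.3, 215.2]
orientation: [3.094, -0.522, 0.013]
ft_force: [-0.0, 0.2, 0.5]
width: 1.0
grasp_force: 0.0
[ 500.95208244 -278.63517485  212.46230191] [ 3.09596875 -0.52253665  0.00721455]
on [202.2 184.2]
off [166.  184.2]
c1 [218.8 198.5]
```

View pics/w2.png

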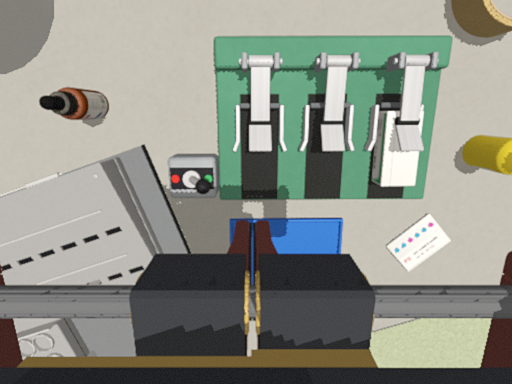

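Ball seen at (202,185), which is still on, so the push was too short. I'll push further.

```bash
python3 -m inch '[[[0,-20,40,0,0,0,0],[0,-22,80,0,0,0,0],[0,-22,121,0,0,0,0],[0,-22,121,0,0,0,0],[0,-40,121,0,0,0,0],[0,-50,121,0,0,0,0],[0,-57,121,0,0,0,0],[0,-62,121,0,0,0,0],[0,-66,121,0,0,0,0],[0,-66,121,0,0,0,0],[0,-66,121,0,0,0,0]]]'
python3 - <<'E'
from h import *
import pickle
c=snap("wrist","w3.png")
org,yaw=pickle.load(open("mix.pkl","rb")); n=np.array([np.cos(yaw),np.sin(yaw)]); d=np.array([-n[1],n[0]])
W=lambda x,y,z: np.r_[org+n*x+d*y,z]
o=status.get_obs();print(o["ee_pos"],(o["ee_pos"][:2]-org)@n,(o["ee_pos"][:2]-org)@d)
for nm,q in dict(on=(-35,140.3,81),up=(-35,159,85),off=(-35,177.7,81)).items(): print(nm,proj(c,W(*q)).round(1))
E
```

```text
t: 4.45
ee_pos: [521.8, -214.3, 89.4]
orientation: [3.098, -0.519, 0.001]
ft_force: [0.5, 0.1, -0.5]
width: 0.5
grasp_force: 0.0
[ 521.74486187 -214.35907951   89.32529091] -34.92072763487782 157.24434372345613
on [279.8 224.5]
up [250.6 226.8]
off [221.3 224.4]
```

View pics/w3.png

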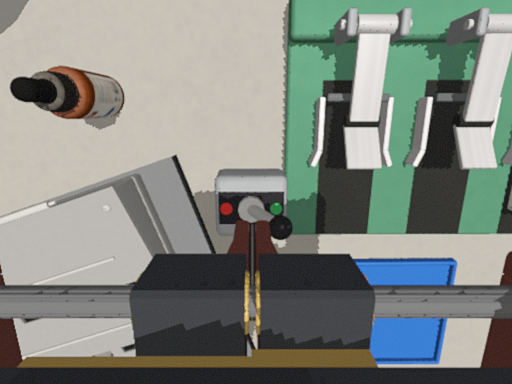

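Run:
```python
from h import *
import pickle
c=snap("wrist")
org,yaw=pickle.load(open("mix.pkl","rb")); n=np.array([np.cos(yaw),np.sin(yaw)]); d=np.array([-n[1],n[0]])
o=status.get_obs(); Rm=R.from_rotvec(o["orientation"]).as_matrix()
for p in [(0,0,19),(10,0,19),(-10,0,19),(0,0,0),(10,0,0)]: print(p,proj(c,o["ee_pos"]+Rm@np.array(p,float)).round())
f=cv2.cvtColor(c["frame"],cv2.COLOR_RGB2BGR)
cv2.imwrite("pics/c3.png",cv2.resize(f[160:270,200:320],None,fx=5,fy=5,interpolation=cv2.INTER_CUBIC))
s=snap("scene");t=np.r_[org+n*-35+d*159,80]; u,v=proj(s,t).astype(int); print(u,v)
f=cv2.cvtColor(s["frame"],cv2.COLOR_RGB2BGR)
cv2.imwrite("pics/s3.png",cv2.resize(f[v-40:v+40,u-50:u+50],None,fx=6,fy=6,interpolation=cv2.INTER_CUBIC))
```

```text
(0, 0, 19) [253. 219.]
(10, 0, 19) [253. 204.]
(-10, 0, 19) [253. 232.]
(0, 0, 0) [253. 229.]
(10, 0, 0) [253. 214.]
301 201
```

View pics/c3.png

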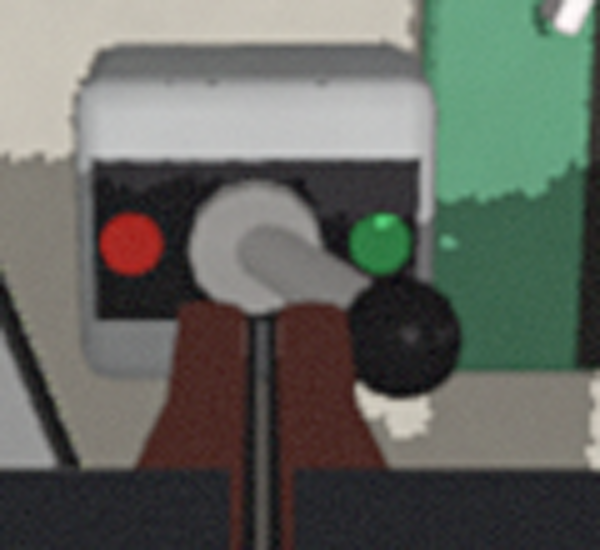

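View pics/s3.png

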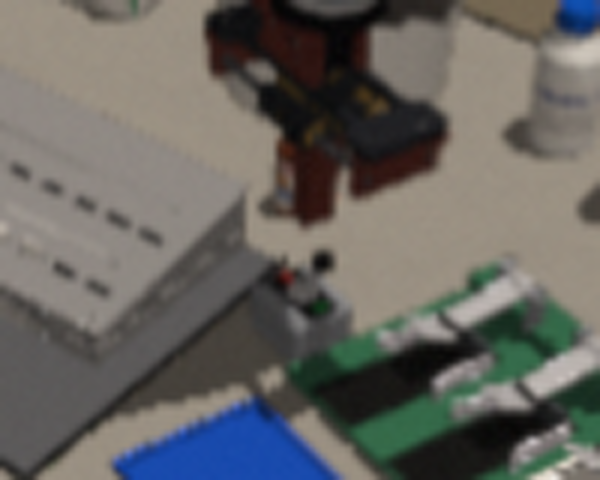

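Run:
```python
from h import *
import pickle
c=snap("wrist"); s=snap("scene")
org,yaw=pickle.load(open("mix.pkl","rb")); n=np.array([np.cos(yaw),np.sin(yaw)]); d=np.array([-n[1],n[0]])
W=lambda x,y,z: np.r_[org+n*x+d*y,z]
o=status.get_obs(); Rm=R.from_rotvec(o["orientation"]).as_matrix()
T=lambda *p:o["ee_pos"]+Rm@np.array(p,float)
print("cam",c["o"],o["ee_pos"], np.array(c["hand_eye"]).round(3).tolist())
for q in [(-10,187,40),(-10,131,40),(-60,187,40),(-60,131,40)]: print("hous",proj(c,W(*q)).round(1), proj(s,W(*q)).round(1))
print("ball",proj(c,W(-35,148.3,81)),proj(c,W(-35,132.3,81)),"scene on/off",proj(s,W(-35,140.3,81)),proj(s,W(-35,177.7,81)))
print("tip scene",proj(s,T(0,0,19)),proj(s,T(0,0,0)))
for z in(0,12,20): print(z,(lambda P:((P[:2]-org)@n,(P[:2]-org)@d))(pt(c,287,235,z)))
```

```text
cam [ 589.88965685 -236.964961    266.789409  ] [ 521.65990887 -214.37371643   89.17041995] [[0.0, -0.965, -0.262, 71.842], [1.0, 0.0, 0.001, -0.945], [-0.001, -0.262, 0.965, -177.569], [0.0, 0.0, 0.0, 1.0]]
hous [213.  172.9] [301.6 203.3]
hous [288.1 173. ] [309.8 210.8]
hous [215.  235.3] [291.7 207.4]
hous [286.1 235.3] [299.7 215.1]
ball [267.05873358 224.43286197] [292.11149554 224.46211183] scene on/off [304.07733849 203.77222954] [298.57231067 198.74508246]
tip scene [301.40326772 203.5810721 ] [301.69730821 199.88677936]
0 (np.float64(-76.74271231073875), np.float64(125.37375435243331))
12 (np.float64(-71.63251750370033), np.float64(126.85018874851113))
20 (np.float64(-68.22572096567468), np.float64(127.83447834589631))
```

The images show the toggle still on, with its ball at (281,228) in the wrist view. The fingertips seem to stand higher than nominal, so they passed over it. I'll go back, lower by 22 mm and push again.

```bash
python3 -m inch '[[[0,0,-20,0,0,0,0],[0,20,-20,0,0,0,0],[0,43,-20,0,0,0,0],[0,46,-20,0,0,0,0],[0,46,0,0,0,0,0],[0,46,22,0,0,0,0],[0,46,22,0,0,0,0],[0,36,22,0,0,0,0],[0,28,22,0,0,0,0],[0,20,22,0,0,0,0],[0,14,22,0,0,0,0],[0,8,22,0,0,0,0],[0,5,22,0,0,0,0],[0,5,22,0,0,0,0],[0,5,22,0,0,0,0]]]'
cat >> h.py <<'E'
import os,pickle
def mix():
    org,yaw=pickle.load(open("mix.pkl","rb")); n=np.array([np.cos(yaw),np.sin(yaw)]); d=np.array([-n[1],n[0]])
    return org,n,d
def M(p):
    org,n,d=mix(); p=np.array(p); return np.r_[(p[:2]-org)@n,(p[:2]-org)@d,p[2:]]
def Wm(x,y,z):
    org,n,d=mix(); return np.r_[org+n*x+d*y,z]
def darkball(c):
    # black ball centroid near either end position
    h=c["frame"].max(2)
    for nm,y in(("on",140.3),("off",177.7)):
        u,v=proj(c,Wm(-35,y,81)).round().astype(int); p=h[v-2:v+4,u-3:u+4]; print(nm,u,v,"dark frac",(p<45).mean())
E
python3 - <<'E'
from h import *
c=snap("wrist","w4.png"); o=status.get_obs(); print(M(o["ee_pos"])); darkball(c)
E
```

```text
t: 6.2
ee_pos: [520.1, -218.6, 67.0]
orientation: [-3.098, 0.519, 0.001]
ft_force: [-0.2, 0.6, 0.5]
width: 0.3
grasp_force: 0.0
[-35.02624612 152.48595588  67.02722991]
on 275 238 dark frac 0.0
off 209 238 dark frac 1.0
```

View pics/w4.png

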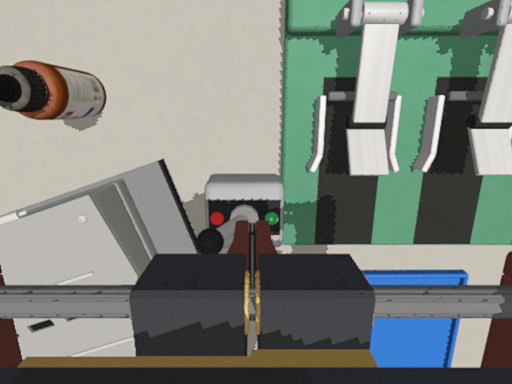

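Toggle is off, with the ball at (209,240) by the red dot. Next I probe the true tip length on the bed front of the middle bay.

```bash
python3 -m inch '[[[0,15,0,0,0,0,0],[0,20,-30,0,0,0,0],[0,40,-60,0,0,0,0],[-15,90,-60,0,0,0,0],[-15,130,-60,0,0,0,0],[-15,152,-50,0,0,0,0],[-15,152,-20,0,0,0,0],[-15,152,10,0,0,0,0],[-15,152,30,0,0,0,0],[-15,152,34,0,0,0,0],[-15,152,34,0,0,0,0],[-15,152,34,0,0,0,0]]]'
python3 -m inch '[[[0,0,1,0,0,0,0],[0,0,2,0,0,0,0],[0,0,3,0,0,0,0],[0,0,4,0,0,0,0],[0,0,4,0,0,0,0],[0,0,4,0,0,0,0]]]'
python3 -c "
from h import *
print(M(status.get_obs()['ee_pos']))"
```

```text
t: 7.45
ee_pos: [456.8, -358.5, 34.1]
orientation: [3.098, -0.52, 0.002]
ft_force: [-1.0, -0.4, 0.3]
width: 0.4
grasp_force: 0.0
t: 8.05
ee_pos: [456.4, -357.6, 29.2]
orientation: [-3.098, 0.519, 0.0]
ft_force: [0.6, -0.8, 0.9]
width: 0.4
grasp_force: 0.0
[-49.75833394   0.49115422  29.18614255]
```

```bash
python3 -m inch '[[[0,0,2,0,0,0,0],[0,0,4,0,0,0,0],[0,0,4,0,0,0,0],[0,0,4,0,0,0,0]]]' | egrep 'pos|force'
python3 -m inch '[[[0,0,1,0,0,0,0],[0,0,3,0,0,0,0],[0,0,3,0,0,0,0],[0,0,3,0,0,0,0]]]'| egrep 'pos|force'
```

```text
ee_pos: [456.3, -357.6, 25.0]
ft_force: [0.8, 0.8, -1.1]
grasp_force: 0.0
ee_pos: [456.3, -357.6, 22.1]
ft_force: [-0.0, -1.1, -0.3]
grasp_force: 0.0
```

```bash
python3 -m inch '[[[0,0,2,0,0,0,0],[0,0,3,0,0,0,0],[0,0,3,0,0,0,0],[0,0,3,0,0,0,0]]]' | egrep 'pos|ft_f'
python3 -m inch '[[[0,0,1,0,0,0,0],[0,0,3,0,0,0,0],[0,0,3,0,0,0,0],[0,0,3,0,0,0,0]]]'| egrep 'pos|ft_f'
python3 -m inch '[[[0,0,1,0,0,0,0],[0,0,3,0,0,0,0],[0,0,3,0,0,0,0],[0,0,3,0,0,0,0]]]'| egrep 'pos|ft_f'
```

```text
ee_pos: [456.3, -357.7, 19.1]
ft_force: [-0.2, 0.2, 0.4]
ee_pos: [456.3, -357.6, 16.1]
ft_force: [-0.7, -0.7, 0.3]
ee_pos: [456.3, -357.6, 13.1]
ft_force: [0.0, 0.4, -0.2]
```

```bash
python3 -m inch '[[[0,0,1,0,0,0,0],[0,0,2,0,0,0,0],[0,0,2,0,0,0,0],[0,0,2,0,0,0,0]]]' | egrep 'pos|ft_f'
python3 -m inch '[[[0,0,1,0,0,0,0],[0,0,2,0,0,0,0],[0,0,2,0,0,0,0],[0,0,2,0,0,0,0]]]'| egrep 'pos|ft_f'
python3 -m inch '[[[0,0,1,0,0,0,0],[0,0,2,0,0,0,0],[0,0,2,0,0,0,0],[0,0,2,0,0,0,0]]]'| egrep 'pos|ft_f'
```

```text
ee_pos: [456.4, -357.7, 11.1]
ft_force: [-0.1, 0.2, -0.5]
ee_pos: [456.4, -357.6, 9.1]
ft_force: [0.3, 0.2, -0.5]
ee_pos: [456.3, -357.6, 7.1]
ft_force: [0.2, 0.1, 0.3]
```

```bash
python3 -m inch '[[[0,0,1,0,0,0,0],[0,0,2,0,0,0,0],[0,0,2,0,0,0,0],[0,0,2,0,0,0,0]]]' | egrep 'pos|ft_f'
python3 -m inch '[[[0,0,1,0,0,0,0],[0,0,2,0,0,0,0],[0,0,2,0,0,0,0],[0,0,2,0,0,0,0]]]'| egrep 'pos|ft_f'
python3 - <<'E'
from h import *
c=snap("wrist"); s=snap("scene"); o=status.get_obs()
P=o["ee_pos"]; Rm=R.from_rotvec(o["orientation"]).as_matrix()
u,v=proj(s,P).astype(int); print(u,v,o["joint_torque"],o["qpos"])
b=lambda i:cv2.cvtColor(i,cv2.COLOR_RGB2BGR)
A=cv2.resize(b(s["frame"][v-40:v+35,u-40:u+40]),(480,450),interpolation=cv2.INTER_CUBIC)
B=cv2.resize(b(c["frame"][150:290,180:330]),(320,300),interpolation=cv2.INTER_CUBIC)
cv2.imwrite("pics/probe.png",np.hstack([A,np.vstack([B,np.zeros((150,320,3),np.uint8)])]))
E
```

```text
ee_pos: [456.3, -357.6, 5.1]
ft_force: [0.2, 1.0, 0.7]
ee_pos: [456.3, -357.6, 3.1]
ft_force: [-0.2, 0.3, -1.3]
321 240 [-7.69779717e-05 -5.66546309e+01 -1.65105057e+01  2.40083289e-02
 -6.19772589e-02 -2.98505370e-05] [-6.85250708e-01  6.55685556e-01  1.82516824e+00 -1.87868333e-05
  6.60751574e-01  1.21777047e+00]
```

View pics/probe.png

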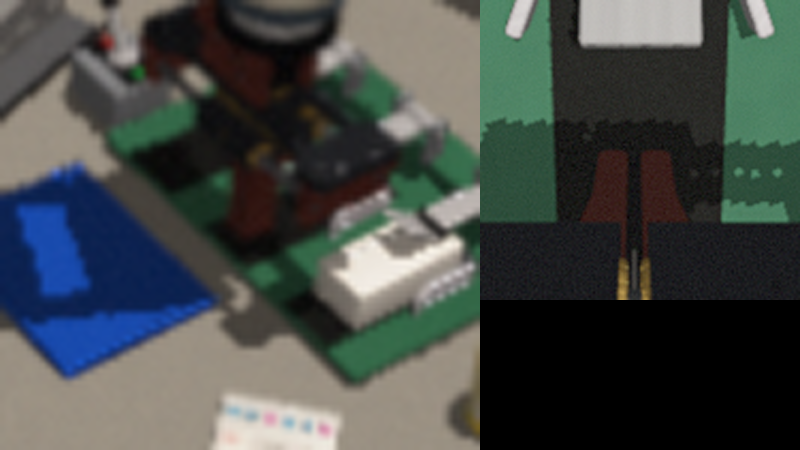

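```bash
python3 -m inch '[[[0,0,1,0,0,0,0],[0,0,2,0,0,0,0],[0,0,2,0,0,0,0],[0,0,2,0,0,0,0]]]' | egrep 'pos|ft_f'
python3 -m inch '[[[0,0,1,0,0,0,0],[0,0,2,0,0,0,0],[0,0,2,0,0,0,0],[0,0,2,0,0,0,0]]]'| egrep 'pos|ft_f'
python3 -m inch '[[[0,0,1,0,0,0,0],[0,0,2,0,0,0,0],[0,0,2,0,0,0,0],[0,0,2,0,0,0,0]]]'| egrep 'pos|ft_f'
```

```text
ee_pos: [456.4, -357.6, 1.1]
ft_force: [0.1, -0.7, 0.1]
ee_pos: [456.4, -357.6, -0.9]
ft_force: [0.3, -0.7, -0.2]
ee_pos: [456.4, -357.6, -2.9]
ft_force: [0.7, -0.2, -0.5]
```

```bash
python3 -m inch '[[[0,0,1,0,0,0,0],[0,0,2,0,0,0,0],[0,0,2,0,0,0,0],[0,0,2,0,0,0,0]]]' | egrep 'pos|ft_f'
python3 -m inch '[[[0,0,1,0,0,0,0],[0,0,2,0,0,0,0],[0,0,2,0,0,0,0],[0,0,2,0,0,0,0]]]'| egrep 'pos|ft_f'
python3 - <<'E'
from h import *
c=snap("wrist"); o=status.get_obs(); print(o["ee_pos"],o["width"])
b=lambda i:cv2.cvtColor(i,cv2.COLOR_RGB2BGR)
B=cv2.resize(b(c["frame"][60:300,130:390]),(780,600)[:2],interpolation=cv2.INTER_CUBIC)
cv2.imwrite("pics/probe2.png",B)
for q in[(-70,24,12),(-70,-24,12),(-7,20,12),(30,0,34),(-2,12,55),(-2,-12,55),(-50,0,12)]: print(q,proj(c,Wm(*q)).round(), ((proj(c,Wm(*q))-[130,60])*[3,2.5]).round())
E
```

```text
ee_pos: [456.5, -357.7, -3.2]
ft_force: [-4.5, 2.7, 17.1]
ee_pos: [456.5, -357.8, -3.4]
ft_force: [-9.7, 7.2, 37.5]
[ 456.50576096 -357.75279899   -3.35998565] 0.15293781886578361
(-70, 24, 12) [213. 272.] [248. 530.]
(-70, -24, 12) [295. 272.] [495. 530.]
(-7, 20, 12) [217. 165.] [260. 263.]
(30, 0, 34) [255.  89.] [375.  73.]
(-2, 12, 55) [225. 172.] [284. 280.]
(-2, -12, 55) [286. 172.] [468. 280.]
(-50, 0, 12) [254. 240.] [372. 450.]
```

View pics/probe2.png

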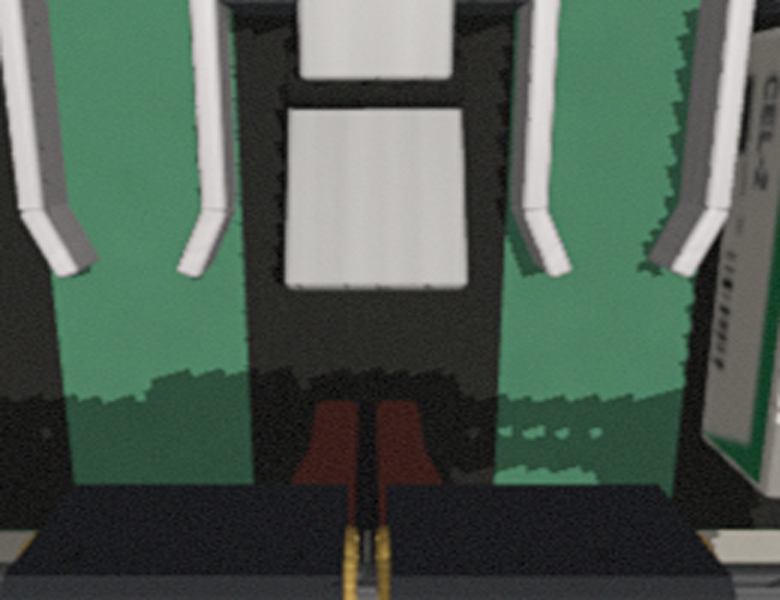

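Contact came at reported z = -3, so the tips really stand at reported z + 15 mm, not z - 19. Camera and lateral positions agree with predictions: the ramp predicted at (284–468,280) is seen there. I'll work with tips = z + 15. Next is the grasp of the finished carton.

```bash
python3 -m inch '[[[0,0,-30,0,0,0,0],[0,0,-70,0,0,0,70],[15,40,-80,0,0,0,70],[27,80,-80,0,0,0,70],[27,80,-80,0,0,0,70],[27,80,-80,0,0,0,70],[27,80,-60,0,0,0,70],[27,80,-40,0,0,0,70],[27,80,-20,0,0,0,70],[27,80,-8,0,0,0,70],[27,80,-8,0,0,0,70]]]'
python3 -m inch '[[[0,0,0,0,0,0,0],[0,0,0,0,0,0,0],[0,0,0,0,0,0,0],[0,0,0,0,0,0,0],[0,0,0,0,0,0,0],[0,0,0,0,0,0,0]]]'
```

```text
t: 15.3
ee_pos: [454.7, -439.8, -0.9]
orientation: [-3.096, 0.518, 0.006]
ft_force: [-0.2, 0.8, 0.8]
width: 61.7
grasp_force: 0.0
t: 15.9
ee_pos: [456.2, -442.7, 2.2]
orientation: [3.097, -0.519, 0.002]
ft_force: [-1.2, 0.8, 6.1]
width: 39.8
grasp_force: 29.9
```

```bash
python3 -m inch '[[[-10,0,-0.5,0,0,0,0],[-25,0,-0.5,0,0,0,0],[-40,0,-0.5,0,0,0,0],[-60,0,-0.5,0,0,0,0],[-75,0,-0.5,0,0,0,0],[-85,0,-15,0,0,0,0],[-90,0,-40,0,0,0,0],[-110,-40,-40,0,0,0,0],[-130,-80,-40,0,0,0,0],[-154,-122,-40,0,0,0,0],[-154,-122,-40,0,0,0,0],[-154,-122,-30,0,0,0,0],[-154,-122,-15,0,0,0,0],[-154,-122,-3,0,0,0,0],[-154,-122,5,0,0,0,0],[-154,-122,5,0,0,0,0],[-154,-122,5,0,0,0,0]]]'
python3 -c "
from h import *
print(M(status.get_obs()['ee_pos']))"
```

```text
t: 17.6
ee_pos: [349.9, -276.7, -4.1]
orientation: [-3.098, 0.52, 0.001]
ft_force: [0.7, -0.0, -0.8]
width: 40.1
grasp_force: 30.0
[-176.87425752   42.0189056    -4.13952591]
```

```bash
python3 -m inch '[[[0,0,1,0,0,0,0],[0,0,2,0,0,0,0],[0,0,2,0,0,0,0]]]' | grep ft_f
python3 -m inch '[[[0,0,0,0,0,0,70],[0,0,0,0,0,0,70],[0,0,0,0,0,0,70],[0,0,0,0,0,0,70],[0,0,-20,0,0,0,70],[0,0,-50,0,0,0,70],[0,0,-90,0,0,0,70],[0,0,-130,0,0,0,70],[0,0,-130,0,0,0,70],[0,0,-130,0,0,0,70]]]'
python3 - <<'E'
from h import *
c=snap("wrist","tray.png"); h=cv2.cvtColor(c["frame"],cv2.COLOR_RGB2HSV); H,S,V=[h[...,i].astype(int) for i in range(3)]
for r in rects(c,(S<50)&(V>190),34,"white",800): print(M(r[0]))
rects(c,(H>100)&(H<128)&(S>120)&(V>60),13,"tray",1000)
t=snap("top","top5.png"); h=cv2.cvtColor(t["frame"],cv2.COLOR_RGB2HSV); H,S,V=[h[...,i].astype(int) for i in range(3)]
v,u=np.mgrid[:384,:512]
rects(t,(S<50)&(V>190)&(u>80)&(u<160)&(v>150)&(v<200),30,"kit",20)
E
```

```text
ft_force: [-0.7, 0.1, -1.0]
t: 18.9
ee_pos: [350.4, -276.9, 124.9]
orientation: [3.097, -0.519, 0.003]
ft_force: [0.3, 0.8, -0.7]
width: 61.5
grasp_force: 0.0
white [297. 337.] [ 189.2 -270.4] [96.  44.9] 70.9
white [284. 270.] [ 268.7 -280.5] [59.4 33. ] 70.9
white [490. 253.] [ 212.4 -467.3] [40.7 46.8] 0.1
white [251. 159.] [ 376.2 -284.9] [40.1 66.9] 71.0
white [317. 122.] [ 360.1 -332.3] [362.2 220.3] 78.1
[-330.81586693   -4.61311156]
[-252.33758911   11.8639946 ]
[-244.40389643 -183.00408806]
[-149.30876082   42.92094556]
[-149.03888724   -7.0806625 ]
tray [251. 160.] [ 370.3 -282.2] [146.8 111.5] 71.0
kit [141. 191.] [484.4 408.7] [38.3 64.9] 88.1
kit [116. 178.] [530.  505.6] [82.4 34.2] 4.2
```

View pics/tray.png

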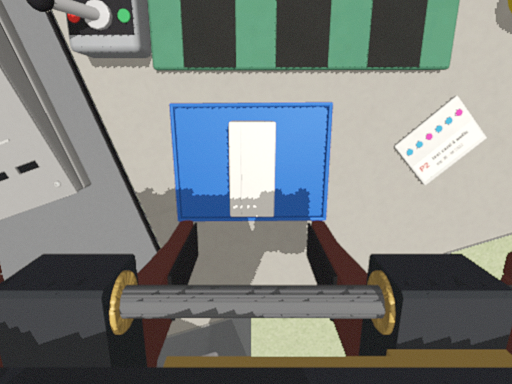

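Finished carton lies flat in the tray, image columns 229–275 and rows 121–216. The nearer kit has been knocked aside, so I'll move over the kits and measure them with the wrist camera.

```bash
python3 -m inch '[[[0,0,-50,0,0,0,70],[0,-50,-100,0,0,-0.05,70],[-14,-100,-124,0,0,-0.1,70],[-28,-150,-124,0,0,-0.15,70],[-40,-200,-124,0,0,-0.2,70],[-52,-250,-124,0,0,-0.25,70],[-65,-300,-124,0,0,-0.334,70],[-78,-350,-124,0,0,-0.334,70],[-90,-400,-124,0,0,-0.334,70],[-105,-450,-124,0,0,-0.334,70],[-118,-500,-124,0,0,-0.334,70],[-130,-550,-124,0,0,-0.334,70],[-143,-600,-124,0,0,-0.334,70],[-155,-650,-124,0,0,-0.334,70],[-172,-710,-124,0,0,-0.334,70],[-172,-710,-124,0,0,-0.334,70],[-172,-710,-124,0,0,-0.334,70],[-172,-710,-124,0,0,-0.334,70]]]'
cat > kits.py <<'E'
from h import *
import sys
c=snap("wrist",sys.argv[1]); o=status.get_obs(); print(o["ee_pos"],o["orientation"],o["qpos"][[0,5]])
h=cv2.cvtColor(c["frame"],cv2.COLOR_RGB2HSV); H,S,V=[h[...,i].astype(int) for i in range(3)]
rects(c,(S<45)&(V>185)&(np.mgrid[:384,:512][0]<250),30,"white",500)
E
python3 kits.py k1.png
```

```text
t: 20.8
ee_pos: [418.0, 451.0, 245.3]
orientation: [3.138, 0.006, -0.005]
ft_force: [-0.3, -0.2, -0.2]
width: 61.6
grasp_force: 0.0
[418.11345083 449.79004339 245.8368517 ] [ 3.13828409  0.00405684 -0.00435166] [0.80266289 2.37100787]
white [457. 207.] [351.1 181.9] [ 83.9 142.9] 0.2
white [233. 204.] [343.4 476.1] [184.  155.8] 69.7
white [340.  80.] [453.7 370. ] [305.5 433.5] 0.3
```

Run:
```python
from h import *
c=snap("wrist","k2.png"); pickle.dump(c,open("k2.pkl","wb"))
h=cv2.cvtColor(c["frame"],cv2.COLOR_RGB2HSV); H,S,V=[h[...,i].astype(int) for i in range(3)]
for P in [(484,409,30),(530,505,30),(500,455,0)]:
    u,v=proj(c,P).astype(int); print(P,u,v,h[v-2:v+3:2,u-2:u+3:2].reshape(-1,3).tolist())
for s,t in((25,200),(18,215),(18,225),(12,215)):
    print(s,t); rects(c,(S<s)&(V>t)&(np.mgrid[:384,:512][0]<260),30,"w",400)
```

```text
(484, 409, 30) 285 112 [[27, 10, 252], [27, 10, 251], [30, 9, 252], [27, 10, 252], [27, 10, 252], [27, 10, 253], [25, 11, 252], [27, 10, 253], [27, 10, 251]]
(530, 505, 30) 205 72 [[23, 12, 252], [23, 9, 252], [24, 10, 252], [25, 11, 252], [25, 12, 252], [25, 11, 252], [22, 11, 252], [22, 11, 252], [25, 11, 252]]
(500, 455, 0) 247 99 [[21, 21, 194], [18, 22, 196], [21, 21, 196], [21, 21, 194], [19, 22, 195], [21, 21, 195], [20, 20, 195], [23, 21, 195], [21, 22, 195]]
25 200
w [286. 118.] [475.5 407.8] [40.4 85.8] 88.0
w [207.  70.] [530.6 503.7] [85.  40.5] 4.5
18 215
w [286. 118.] [475.7 407.9] [39.9 84.7] 88.1
w [207.  70.] [530.6 503.7] [84.5 39.7] 4.7
18 225
w [286. 118.] [475.7 408. ] [39.2 84.4] 87.9
w [207.  70.] [530.6 503.6] [84.1 39.2] 4.8
12 215
w [289. 111.] [483.9 406.3] [66.6 38.7] 0.2
w [211.  66.] [531.4 502.9] [82.6 37.4] 4.5
```

View pics/k2.png

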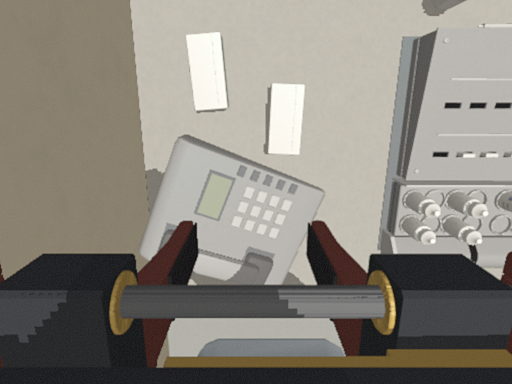

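The kits are clear of the phone, whose edge is at about v = 174 against kit A's rear at v = 154. Grasping kit A near its rear.

```bash
python3 -m inch '[[[36,41,0,0,0,0.033,70],[36,41,40,0,0,0.033,70],[36,41,80,0,0,0.033,70],[36,41,120,0,0,0.033,70],[36,41,160,0,0,0.033,70],[36,41,195,0,0,0.033,70],[36,41,195,0,0,0.033,70],[36,41,195,0,0,0.033,70],[36,41,195,0,0,0.033,70]]]'
python3 -c "
from h import *
c=snap('wrist');h=cv2.cvtColor(c['frame'],cv2.COLOR_RGB2HSV);o=status.get_obs();print(o['ee_pos'],o['orientation'])
rects(c,(h[...,1]<25)&(h[...,2]>215)&(np.mgrid[:384,:512][0]<260),30,'w',400)"
```

```text
t: 21.8
ee_pos: [456.3, 410.1, 55.4]
orientation: [-3.139, 0.05, -0.004]
ft_force: [0.5, -0.3, -0.4]
width: 61.5
grasp_force: 0.0
[456.40066541 410.49090958  55.64759654] [-3.13869084  0.04973591 -0.004427  ]
w [278. 158.] [495.1 392.4] [ 9.1 43.2] 89.1
w [248. 162.] [492.6 412.3] [28.3 49.5] 88.0
w [ 93. 105.] [530.2 508.6] [83.1 28.1] 4.6
w [124. 103.] [531.9 489. ] [83.1  9.4] 4.6
```

```bash
python3 -m inch '[[[0,2,15,0,0,0,70],[0,2,35,0,0,0,70],[0,2,50,0,0,0,70],[0,2,60,0,0,0,70],[0,2,65,0,0,0,70],[0,2,65,0,0,0,70],[0,2,65,0,0,0,70],[0,2,65,0,0,0,0],[0,2,65,0,0,0,0],[0,2,65,0,0,0,0],[0,2,65,0,0,0,0],[0,2,65,0,0,0,0],[0,2,65,0,0,0,0]]]'
```

```text
t: 23.15
ee_pos: [455.2, 408.0, -11.4]
orientation: [-3.141, 0.049, -0.001]
ft_force: [-0.2, -0.5, 5.6]
width: 40.1
grasp_force: 30.0
```

```bash
python3 -m inch '[[[0,0,-40,0,0,0,0],[0,0,-80,0,0,0,0],[0,40,-120,0,0,0,0],[-2,90,-150,0,0,0.03,0],[-4,140,-150,0,0,0.06,0],[-6,190,-150,0,0,0.09,0],[-8,240,-150,0,0,0.12,0],[-10,290,-150,0,0,0.15,0],[-11,340,-150,0,0,0.18,0],[-13,390,-150,0,0,0.21,0],[-15,440,-150,0,0,0.24,0],[-16,490,-150,0,0,0.27,0],[-18,540,-150,0,0,0.302,0],[-20,590,-150,0,0,0.302,0],[-22,640,-150,0,0,0.302,0],[-23,690,-150,0,0,0.302,0],[-25,740,-150,0,0,0.302,0],[-28,790,-150,0,0,0.302,0],[-28,833,-150,0,0,0.302,0],[-28,833,-150,0,0,0.302,0]]]'
python3 -m inch '[[[0,0,0,0,0,0,0],[0,0,0,0,0,0,0],[0,0,0,0,0,0,0]]]' >/dev/null
python3 -c "
from h import *
c=snap('wrist','b2.png');h=cv2.cvtColor(c['frame'],cv2.COLOR_RGB2HSV);o=status.get_obs();print(M(o['ee_pos']),o['orientation'],np.degrees(2*np.arctan2(o['orientation'][1],o['orientation'][0])),o['width'])
r=rects(c,(h[...,1]<25)&(h[...,2]>215),o['ee_pos'][2]+41.4,'w',400)"
```

```text
t: 25.15
ee_pos: [400.8, -429.2, 138.2]
orientation: [3.095, -0.526, 0.003]
ft_force: [1.0, -0.2, -0.4]
width: 39.7
grasp_force: 30.0
[-80.83385842 -78.64689708 138.08089048] [-3.09783209e+00  5.18358770e-01  1.11001301e-03] 341.00145854399085 39.838493833568464
w [324. 224.] [ 409.1 -458.8] [15.5 16.1] 20.1
w [285. 174.] [ 436.  -449.1] [ 9.2 39.9] 72.1
w [240. 179.] [ 440.3 -429.4] [28.3 45.2] 70.6
w [417. 109.] [ 445.9 -510.7] [12.3 12.3] 71.0
```

```bash
python3 -m inch '[[[0,1.4,40,0,0,0,0],[0,1.4,80,0,0,0,0],[0,1.4,110,0,0,0,0],[0,1.4,127,0,0,0,0],[0,1.4,135,0,0,0,0],[0,1.4,136.5,0,0,0,0],[0,1.4,136.5,0,0,0,0],[0,1.4,136.5,0,0,0,0]]]'
python3 -m inch '[[[8,0,0,0,0,0,0],[16,0,0,0,0,0,0],[24,0,0,0,0,0,0],[30,0,0,0,0,0,0],[36,0,0,0,0,0,0],[42,0,0,0,0,0,0],[48,0,0,0,0,0,0],[52,0,0,0,0,0,0],[56,0,0,0,0,0,0],[59,0,0,0,0,0,0],[61,0,0,0,0,0,0],[61,0,0,0,0,0,0],[61,0,0,0,0,0,0]]]'
python3 -c "
from h import *
o=status.get_obs();print(M(o['ee_pos']))"
```

```text
t: 26.3
ee_pos: [401.3, -425.8, 2.9]
orientation: [3.097, -0.52, 0.002]
ft_force: [0.1, -0.3, -0.9]
width: 39.8
grasp_force: 30.0
t: 27.6
ee_pos: [458.0, -444.7, 1.2]
orientation: [-3.097, 0.52, 0.001]
ft_force: [-2.3, 1.4, -6.0]
width: 40.3
grasp_force: 30.0
[-19.70021474 -81.30990904   1.18026019]
```

```bash
python3 -m inch '[[[1,0,0,0,0,0,0],[2,0,0,0,0,0,0],[3,0,0,0,0,0,0],[3,0,0,0,0,0,0],[3,0,0,0,0,0,0]]]'|egrep 'pos|ft_f'
python3 -c "
from h import *
c=snap('wrist','b3.png');o=status.get_obs();print(M(o['ee_pos']))
h=cv2.cvtColor(c['frame'],cv2.COLOR_RGB2HSV)
rects(c,(h[...,1]<25)&(h[...,2]>200),42,'w',200)"
```

```text
ee_pos: [459.3, -445.2, 1.2]
ft_force: [-7.7, 1.9, -3.9]
[-18.350752   -81.29054018   1.2159377 ]
w [ 80. 201.] [ 513.8 -378.3] [16.  28.9] 57.6
w [ 50. 203.] [ 517.6 -366.9] [ 4.4 25.8] 53.6
w [287. 176.] [ 493.1 -472.2] [ 9.7 37.1] 72.0
w [215. 181.] [ 500.9 -441.4] [ 7.1 42.8] 68.8
w [ 38. 163.] [ 535.5 -370.4] [ 2.8 32. ] 71.2
w [199. 173.] [ 507.7 -436.2] [ 4.5 43.3] 67.5
w [142. 168.] [ 518.4 -412.8] [ 3.3 38.2] 72.1
w [302. 167.] [ 495.5 -480.5] [ 3.  38.1] 72.0
w [61. 96.] [ 556.6 -393.2] [ 4.3 55.4] 73.7
w [36. 90.] [ 559.8 -384. ] [ 5.2 55.6] 74.0
w [250.  96.] [ 530.3 -468.1] [20.5 58.2] 70.8
w [28.  6.] [ 592.7 -397.8] [22.   1.7] 70.9
w [249.   5.] [ 564.6 -479.6] [25.1  3.5] 70.9
```

```bash
python3 -m inch '[[[1,0,0,0,0,0,0],[2,0,0,0,0,0,0],[3,0,0,0,0,0,0],[3,0,0,0,0,0,0],[3,0,0,0,0,0,0]]]'|egrep 'pos|ft_f'
python3 -c "
from h import *
o=status.get_obs();print(M(o['ee_pos']))"
```

```text
ee_pos: [459.7, -445.2, 1.0]
ft_force: [-16.0, 3.9, 1.8]
[-17.95007614 -81.21303928   0.96716059]
```

```bash
python3 -m inch '[[[-4,0,0,0,0,0,0],[-4,0,0,0,0,0,0],[-4,0,0,0,0,0,70],[-4,0,0,0,0,0,70],[-4,0,0,0,0,0,70],[-4,0,-20,0,0,0,70],[-4,0,-50,0,0,0,70],[-10,0,-90,0,0,0,70],[-30,-40,-140,0,0,0,70],[-50,-80,-190,0,0,0,70],[-50,-80,-230,0,0,0,70],[-50,-80,-230,0,0,0,70],[-50,-80,-230,0,0,0,70],[-50,-80,-230,0,0,0,70]]]'
cat > chk.py <<'E'
from h import *
import sys
c=snap('wrist',sys.argv[1]);o=status.get_obs();print(M(o['ee_pos']))
h=cv2.cvtColor(c['frame'],cv2.COLOR_RGB2HSV)
for y in(-80,0):
    # scan white along bay axis and report carton edges in mixer coords at z=42
    m=(h[...,1]<40)&(h[...,2]>190)
    for yy in (y-17,y,y+17):
        s=[]
        for x in np.arange(-110,0,.5):
            u,v=proj(c,Wm(x,yy,42)).round().astype(int)
            s.append(m[v,u] if 0<=v<384 and 0<=u<512 else 0)
        i=np.where(s)[0]; print("bay y",yy,"rear edge x",-110+.5*i.min() if len(i) else None)
    for x in(-35,-15):
        s=[]
        for yy in np.arange(y-35,y+35,.5):
            u,v=proj(c,Wm(x,yy,42)).round().astype(int); s.append(m[v,u] if 0<=v<384 and 0<=u<512 else 0)
        i=np.where(s)[0]; print("  sides at x",x,(y-35+.5*i.min(),y-35+.5*i.max()) if len(i) else None)
darkball(c)
E
python3 chk.py b4.png
```

```text
t: 30.05
ee_pos: [444.0, -355.9, 232.7]
orientation: [3.096, -0.52, 0.005]
ft_force: [0.0, -0.4, 0.1]
width: 61.6
grasp_force: 0.0
[-62.85350481  -1.92428772 231.40944104]
bay y -97 rear edge x -110.0
bay y -80 rear edge x -110.0
bay y -63 rear edge x -110.0
  sides at x -35 (np.float64(-100.5), np.float64(-60.5))
  sides at x -15 (np.float64(-101.0), np.float64(-61.0))
bay y -17 rear edge x -81.0
bay y 0 rear edge x -76.0
bay y 17 rear edge x -82.0
  sides at x -35 None
  sides at x -15 None
on 118 152 dark frac 0.0
off 83 152 dark frac 0.40476190476190477
```

```bash
sed -i 's/np.arange(-110,0,.5)/np.arange(-66,0,.5)/; s/-110+.5/-66+.5/' chk.py; python3 chk.py b5.png
python3 -c "
from h import *
c=snap('top');h=cv2.cvtColor(c['frame'],cv2.COLOR_RGB2HSV);v,u=np.mgrid[:384,:512]
rects(c,(h[...,1]<50)&(h[...,2]>190)&(u>80)&(u<160)&(v>150)&(v<200),30,'kit',20)"
```

```text
[-63.37039511  -1.89352247 230.66368036]
bay y -97 rear edge x -66.0
bay y -80 rear edge x -44.0
bay y -63 rear edge x -44.0
  sides at x -35 (np.float64(-101.0), np.float64(-61.0))
  sides at x -15 (np.float64(-100.5), np.float64(-61.5))
bay y -17 rear edge x None
bay y 0 rear edge x -3.5
bay y 17 rear edge x None
  sides at x -35 None
  sides at x -15 None
on 118 151 dark frac 0.0
off 83 151 dark frac 0.4523809523809524
kit [116. 178.] [530.  505.6] [82.4 34.2] 4.2
```

Carton one is home, with its rear edge at x = -44, sides at -101 and -61, and no tilt. Next is kit B.

```bash
python3 -m inch '[[[-12,-45,0,0,0,0,70],[-24,-90,0,0,0,-0.05,70],[-36,-138,0,0,0,-0.1,70],[-48,-185,0,0,0,-0.15,70],[-60,-230,0,0,0,-0.2,70],[-72,-276,0,0,0,-0.25,70],[-84,-323,0,0,0,-0.3,70],[-96,-369,0,0,0,-0.35,70],[-108,-415,0,0,0,-0.414,70],[-120,-461,0,0,0,-0.414,70],[-132,-507,0,0,0,-0.414,70],[-144,-553,0,0,0,-0.414,70],[-156,-599,0,0,0,-0.414,70],[-168,-645,0,0,0,-0.414,70],[-180,-691,0,0,0,-0.414,70],[-192,-737,0,0,0,-0.414,70],[-204,-783,20,0,0,-0.414,70],[-217,-832,60,0,0,-0.414,70],[-217,-832,100,0,0,-0.414,70],[-217,-832,100,0,0,-0.414,70]]]'
python3 -m inch '[[[0,0,0,0,0,0,70],[0,0,0,0,0,0,70],[0,0,0,0,0,0,70]]]' >/dev/null
cat > kb.py <<'E'
from h import *
c=snap('wrist','kb.png');h=cv2.cvtColor(c['frame'],cv2.COLOR_RGB2HSV);o=status.get_obs();print(o['ee_pos'],np.degrees(2*np.arctan2(o['orientation'][1],o['orientation'][0]))%360,o["qpos"][[0,5]])
m=((h[...,1]<25)&(h[...,2]>215)&(np.mgrid[:384,:512][0]<260)).astype(np.uint8)
m=cv2.morphologyEx(m,cv2.MORPH_CLOSE,np.ones((5,5)))
rects(c,m,30,'w',400)
E
python3 kb.py
```

```text
t: 32.2
ee_pos: [505.8, 500.0, 122.1]
orientation: [3.13, 0.129, -0.017]
ft_force: [-0.3, -0.4, -0.6]
width: 61.4
grasp_force: 0.0
[511.27663254 502.02363924 134.526832  ] 4.558292133532575 [0.75967421 2.25093309]
w [252. 150.] [544.6 504.7] [55.7 39.7] 4.4
```

```bash
python3 -m inch '[[[0,0,40,0,0,0,70],[0,0,80,0,0,0,70],[0,0,110,0,0,0,70],[0,0,125,0,0,0,70],[0,0,133,0,0,0,70],[0,0,135,0,0,0,70],[0,0,135,0,0,0,70],[0,0,135,0,0,0,70],[0,0,135,0,0,0,70]]]'
```

```text
t: 33.45
ee_pos: [510.5, 502.7, -1.9]
orientation: [-3.138, -0.127, -0.002]
ft_force: [-0.2, -0.4, -0.2]
width: 61.6
grasp_force: 0.0
```

```bash
python3 -m inch '[[[0,0,4,0,0,0,70],[0,0,8,0,0,0,70],[0,0,8,0,0,0,70],[0,0,8,0,0,0,0],[0,0,8,0,0,0,0],[0,0,8,0,0,0,0],[0,0,8,0,0,0,0],[0,0,8,0,0,0,0],[0,0,8,0,0,0,0]]]'
```

```text
t: 34.35
ee_pos: [509.9, 502.1, -11.3]
orientation: [-3.139, -0.127, -0.0]
ft_force: [0.2, -0.0, 0.4]
width: 39.8
grasp_force: 30.0
```

```bash
python3 -m inch '[[[0,0,-40,0,0,0,0],[0,0,-80,0,0,0,0],[-7,40,-120,0,0,0,0],[-16,90,-150,0,0,0.04,0],[-25,140,-150,0,0,0.08,0],[-34,190,-150,0,0,0.12,0],[-43,240,-150,0,0,0.16,0],[-52,290,-150,0,0,0.2,0],[-61,340,-150,0,0,0.24,0],[-70,390,-150,0,0,0.28,0],[-79,440,-150,0,0,0.32,0],[-88,490,-150,0,0,0.36,0],[-97,540,-150,0,0,0.414,0],[-106,590,-150,0,0,0.414,0],[-115,640,-150,0,0,0.414,0],[-124,690,-150,0,0,0.414,0],[-133,740,-150,0,0,0.414,0],[-142,790,-150,0,0,0.414,0],[-151,841,-150,0,0,0.414,0],[-151,841,-150,0,0,0.414,0]]]'
python3 -m inch '[[[0,0,0,0,0,0,0],[0,0,0,0,0,0,0],[0,0,0,0,0,0,0],[0,0,0,0,0,0,0]]]' >/dev/null
python3 -c "
from h import *
o=status.get_obs();print(M(o['ee_pos']),np.degrees(2*np.arctan2(o['orientation'][1],o['orientation'][0]))%360,o['width'])"
```

```text
t: 36.35
ee_pos: [426.7, -352.2, 139.0]
orientation: [3.096, -0.524, 0.002]
ft_force: [0.6, 0.5, -1.1]
width: 40.0
grasp_force: 30.0
[-80.6939711    0.94812643 138.67298053] 341.0005624150923 39.399823067010004
```

```bash
python3 -m inch '[[[0,1.2,40,0,0,0,0],[0,1.2,80,0,0,0,0],[0,1.2,110,0,0,0,0],[0,1.2,127,0,0,0,0],[0,1.2,135,0,0,0,0],[0,1.2,137.5,0,0,0,0],[0,1.2,137.5,0,0,0,0],[0,1.2,137.5,0,0,0,0]]]' | egrep 'pos|force'
python3 -m inch '[[[8,0,0,0,0,0,0],[16,0,0,0,0,0,0],[24,0,0,0,0,0,0],[30,0,0,0,0,0,0],[36,0,0,0,0,0,0],[42,0,0,0,0,0,0],[48,0,0,0,0,0,0],[52,0,0,0,0,0,0],[56,0,0,0,0,0,0],[59,0,0,0,0,0,0],[62,0,0,0,0,0,0],[64,0,0,0,0,0,0],[64,0,0,0,0,0,0]]]'
python3 -c "
from h import *
o=status.get_obs();print(M(o['ee_pos']))"
```

```text
ee_pos: [427.6, -350.0, 2.3]
ft_force: [0.3, -0.7, -1.1]
grasp_force: 30.0
t: 38.85
ee_pos: [485.2, -369.3, -0.0]
orientation: [-3.096, 0.521, 0.008]
ft_force: [-7.6, 0.8, -3.8]
width: 39.8
grasp_force: 34.3
[-18.70247266  -1.0734026   -0.02725809]
```

```bash
python3 -m inch '[[[1,0,0,0,0,0,0],[2,0,0,0,0,0,0],[3,0,0,0,0,0,0],[3,0,0,0,0,0,0],[3,0,0,0,0,0,0]]]'|egrep 'pos|ft_f'
python3 -c "
from h import *
o=status.get_obs();print(M(o['ee_pos']))"
```

```text
ee_pos: [485.9, -369.1, -0.4]
ft_force: [-13.8, 2.6, -0.6]
[-18.11964131  -0.65897747  -0.40373682]
```

```bash
python3 -m inch '[[[-3,0,0,0,0,0,0],[-3,0,0,0,0,0,0],[-3,0,0,0,0,0,70],[-3,0,0,0,0,0,70],[-3,0,0,0,0,0,70],[-3,0,-20,0,0,0,70],[-3,0,-50,0,0,0,70],[-10,0,-90,0,0,0,70],[-30,0,-140,0,0,0,70],[-50,0,-190,0,0,0,70],[-50,0,-230,0,0,0,0],[-50,0,-230,0,0,0,0],[-50,0,-230,0,0,0,0],[-50,0,-230,0,0,0,0]]]'
python3 chk.py b6.png
```

```text
t: 40.75
ee_pos: [443.3, -355.2, 230.9]
orientation: [3.098, -0.521, 0.001]
ft_force: [-0.1, -0.1, -0.0]
width: 33.1
grasp_force: 0.0
[-63.3665053   -1.39162312 230.14783831]
bay y -97 rear edge x -44.0
bay y -80 rear edge x -44.0
bay y -63 rear edge x -44.0
  sides at x -35 (np.float64(-100.0), np.float64(-60.5))
  sides at x -15 (np.float64(-101.0), np.float64(-61.0))
bay y -17 rear edge x -45.5
bay y 0 rear edge x -45.5
bay y 17 rear edge x -45.5
  sides at x -35 (np.float64(-20.0), np.float64(19.5))
  sides at x -15 (np.float64(-20.0), np.float64(19.0))
on 118 151 dark frac 0.0
off 83 151 dark frac 0.5
```

Both cartons are loaded, with bay 2's rear edge at -44 and bay 1's at -45.5, square and within tolerance. Now the toggle goes on, approaching from its left side.

```bash
python3 -m inch '[[[28,-50,20,0,0,0,0],[28,-100,40,0,0,0,0],[28,-150,60,0,0,0,0],[28,-206,60,0,0,0,0],[28,-206,60,0,0,0,0],[28,-206,60,0,0,0,0],[28,-206,100,0,0,0,0],[28,-206,140,0,0,0,0],[28,-206,170,0,0,0,0],[28,-206,170,0,0,0,0],[28,-206,170,0,0,0,0],[28,-196,170,0,0,0,0],[28,-188,170,0,0,0,0],[28,-180,170,0,0,0,0],[28,-174,170,0,0,0,0],[28,-168,170,0,0,0,0],[28,-165,170,0,0,0,0],[28,-165,170,0,0,0,0],[28,-165,170,0,0,0,0]]]'
python3 -c "
from h import *
o=status.get_obs();print(M(o['ee_pos']));darkball(snap('wrist'))"
```

```text
t: 42.7
ee_pos: [523.3, -208.3, 61.1]
orientation: [-3.098, 0.521, 0.0]
ft_force: [0.1, 0.3, -0.5]
width: 0.4
grasp_force: 0.0
[-35.46058371 163.43618679  61.11049929]
on 295 242 dark frac 1.0
off 227 242 dark frac 0.0
```

Toggle is on. I'll back away to the left and up, then check everything from above.

```bash
python3 -m inch '[[[0,-20,0,0,0,0,0],[0,-30,-20,0,0,0,0],[0,-30,-60,0,0,0,0],[0,-30,-110,0,0,0,0],[-30,20,-160,0,0,0,0],[-60,70,-170,0,0,0,0],[-80,120,-170,0,0,0,0],[-80,140,-170,0,0,0,0],[-80,140,-170,0,0,0,0],[-80,140,-170,0,0,0,0],[-80,140,-170,0,0,0,0],[-80,140,-170,0,0,0,0]]]'
python3 chk.py b7.png
python3 - <<'E'
from h import *
c=snap("wrist"); h=cv2.cvtColor(c["frame"],cv2.COLOR_RGB2HSV)
H,S,V=[h[...,i].astype(int) for i in range(3)]
rects(c,(H>100)&(H<128)&(S>120)&(V>60),13,"tray",1000)
w=(S<25)&(V>150)
for y in (32,42,52):
    s=[(x,w[tuple(proj(c,Wm(x,y,34)).round().astype(int)[::-1])]) for x in np.arange(-225,-90,1) if proj(c,Wm(x,y,34))[1]<383]
    i=[x for x,k in s if k]; print(y,min(i),max(i),len(i))
E
```

```text
t: 43.95
ee_pos: [402.6, -313.3, 230.8]
orientation: [-3.098, 0.518, 0.001]
ft_force: [-0.1, -0.5, 0.8]
width: 0.4
grasp_force: 0.0
[-115.02114848   24.74812401  230.80363789]
bay y -97 rear edge x -43.5
bay y -80 rear edge x -43.5
bay y -63 rear edge x -43.5
  sides at x -35 (np.float64(-100.5), np.float64(-61.5))
  sides at x -15 (np.float64(-100.5), np.float64(-61.0))
bay y -17 rear edge x -45.0
bay y 0 rear edge x -45.0
bay y 17 rear edge x -45.0
  sides at x -35 (np.float64(-20.0), np.float64(19.0))
  sides at x -15 (np.float64(-20.5), np.float64(19.5))
on 139 99 dark frac 0.5952380952380952
off 102 99 dark frac 0.38095238095238093
tray [239. 190.] [ 371.2 -282.8] [147.1 111.3] 71.1
32 -181 -113 69
42 -181 -91 69
52 -199 -91 87
```

Run:
```python
from h import *
c=snap("wrist"); f=c["frame"].max(2)
for n,y in(("on",140.3),("off",177.7)):
    u,v=proj(c,Wm(-35,y,81)).round().astype(int); print(n,u,v); print(f[v-8:v+11:2,u-9:u+10:2])
```

```text
on 139 99
[[ 45  44  44  51  52  56  54  55  54  57]
 [146 199 196  58  35  39  50  48  49  45]
 [215 200  87  34  35  28  39  33  55  47]
 [213 105  31  38  40  40  34  27  41  47]
 [200  43  34  48  59  41  36  33  27 151]
 [182  31  33  51  63  46  40  34  31 122]
 [205  55  36  36  44  40  38  26  15 100]
 [209 161  28  34  38  33  39  26  23  42]
 [209 212 147  39  22  31  24  25  31  24]
 [200 212 217 201 133  41  23  32  26  28]]
off 101 99
[[133 105  20  48 172 183 184 184 183 184]
 [131 132  55  12 131 184 184 181 183 185]
 [133 133  88  22  49 181 184 181 183 184]
 [130 130 125  39  18 145 182 179 181 183]
 [131 133 133  88  22  65 176 182 181 180]
 [131 132 134 128  41  26 167 182 181 181]
 [131 134 133 133  84  20  79 184 182 182]
 [132 131 129 132 109  35  13 163 183 184]
 [132 131 133 133 134  56  24  94 184 182]
 [133 130 131 129 133 105  28  44 169 183]]
```

The round ball with its highlight sits at the "on" position, and only the card station's edge line is at "off". Handing in.

```bash
python3 -c "
from workcell import ctrl
print(ctrl.close_job())"
```

```text
the job is handed in; nothing more can be done
None
```

The job is handed in (no verdict came back): my last camera checks showed the finished carton flat in the tray, both fresh cartons home in the middle and right bays to within about 3 mm, and the toggle on.

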